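Find the rim notch and release the steriliser cover

TASK

The round air steriliser on the steel counter is in for a lamp change and its top cover is latched shut. Feel along the grey rim band around the cover with a fingertip until you find the notch in it, press the release key inside the notch down until the cover springs up, then take the hand clear. Work gently, do not lift or shove the steriliser, and leave the drill, bottle, screwdriver and glove box alone.

Things in the scene. Friction and masses are not known exactly. Their poses are not given: they have to be found in the camera images.
- rim_centre (a point): Centre of the steriliser's round rim, level with the rim's flat top, 200 mm above the counter; axes parallel to the world's. The rim is a level grey band, 24 mm wide, from 87 to 111 mm from this centre, broken only by the notch. Middle of the notch: anywhere within 95 degrees, either side, of the direction from here to -x. Where exactly is not told: feel or look for it.
- key (a joint): Release key, a sprung dark metal plate, the floor of the notch. The notch is a gap through the whole rim band, open above and outside, 45 mm wide at its inner end, 57 mm outside. Plate: 43 mm along the rim, 22 mm across, top 9 mm below the rim top. 0 rad at rest, 0.20 fully down (8 mm lower, hard stop). Takes 3 to 4 N at first, 6 to 9 N just before the stop; comes back up by itself.
- cover (a joint): Cover, on a sprung hinge opposite the notch. About 0 rad while latched; pressing the key (to somewhere between 0.08 and 0.17 rad) lets it go, and it rises by itself in one or two seconds to 0.30 rad and stays (its edge at the notch is then 48 mm higher). It cannot be raised while latched.
- drill: Cordless drill standing upright on its battery, 205 mm tall, 175 mm long, 78 mm wide; origin under the middle of the battery. A bystander, beside the steriliser.
- disinfectant: White plastic bottle standing upright, 68 mm across and 190 mm tall; origin at the centre of its underside. A bystander, beside the steriliser.
- screwdriver: Screwdriver lying on the counter beyond the steriliser. A bystander.
- glove_box: Paper carton of gloves, 120 x 230 x 70 mm, lying on the counter beyond the steriliser; origin at the centre of its underside. A bystander.
- steriliser: Upright round white drum, 222 mm across and 200 mm tall, dark louvres round its lower half, 3.2 kg, loose on a rubber foot. Origin at the centre of its underside; its axes say nothing of how the drum is turned. Inside the rim band lies the round white cover, 169 mm across, its top 2 mm below the rim top.

How it is judged:
On the way, in this order (a step that is already met when the one before it is completed fails the run):
1. a fingertip rests on or runs along the rim, the key not yet pressed (contact force between the fingers and steriliser above 0.3 N and value of joint key below 0.03 rad and z of the grasp point in the frame of rim_centre above 0.008 m and horizontal distance between the grasp point and rim_centre above 0.05 m), for 0.3 s.
2. a finger presses the key down in the notch (value of joint key above 0.07 rad and contact force between the fingers and steriliser above 0.5 N).
3. the cover springs up (value of joint cover above 0.2 rad), for 0.2 s.
At the end, for the whole second after the job is handed in: The cover stands sprung up (at least 0.25 rad of its 0.30), the key has come back up (below 0.04 rad), and the steriliser stands upright and still within 25 mm of where it stood (value of joint cover above 0.25 rad and value of joint key below 0.04 rad and linear speed of steriliser below 0.01 m/s and distance of rim_centre from where it was at the start of the episode below 0.025 m and angle between steriliser's own z axis and vertical below 0.03 rad); the robot touches nothing.
It fails at once if the steriliser is shoved, tipped or lifted (rim centre moved over 25 mm or raised over 8 mm) (distance of rim_centre from where it was at the start of the episode above 0.025 m or height (world z) of steriliser above 0.008 m or angle between steriliser's own z axis and vertical above 0.1 rad).
It fails at once if the steriliser is pushed with more than 60 N (contact force between any of the arm, the fingers and steriliser above 60 N).
It fails at once if a bystander is moved by more than 20 mm (distance of any of drill, disinfectant, screwdriver, glove_box from where it was at the start of the episode above 0.02 m).
It also fails if it takes over 72 s, if anything falls off the work surface, if the arm or the gripper's body presses on something with over 40 N, if the wrist force passes 120 N, or if a joint passes its speed limit or range.

ROBOT

A 7-joint arm with a two-finger parallel gripper is mounted at the origin on the work surface. World frame = base frame: x ahead of the robot, y to its left, z up, the work surface at z = 0. Lengths are in m, angles in rad, forces in N, time in s.
With the tool pointing down it reaches from about 0.425 to 0.95 m from the base axis. Payload 4.7 kg.
Tool frame: the origin (TCP) lies between the finger pads; the fingertips stand 25 mm ahead of it and the grasp point (between the pads) lies 6 mm ahead of it; z points along the fingers, y is the line along which they close (so a half turn about z gives the same grasp; the last joint's range is limited). The gripper opens to 85 mm and grips with 20 to 120 N. Pads are 22 mm wide; open, the fingers measure 114 mm over their backs; the gripper's body (76 mm by 85 mm) begins 54 mm behind the grasp point. The pads swing forward as they close: fully open they stand 13 mm farther back than shut.
Start: joints at [-1.218, 0.469, -0.049, 1.532, 0.024, 1.141, -0.082], TCP at [0.251, 0.626, 0.256] pointing down, gripper open.
Joint ranges: [-2.59, 2.59], [-0.33, 1.99], [-1.39, 1.29], [0.1, 2.45], [-1.04, 4.18], [0.21, 1.99], [-2.66, 2.66]. Speed limits (rad/s): [2.57, 2.57, 3.14, 3.14, 3.14, 3.14, 3.14].

INTERFACE

Orientations are given as a 3x3 rotation matrix whose columns are the frame's x, y, z axes.
In Python, from rig import * gives the robot as it stands. Calls block until the motion is done:
- movep(position, orientation): joint-space move of the TCP to a pose.
- move_l(position, attitude=None, feed=0.15, until_force=None): straight line of the TCP; attitude=None keeps the orientation; feed is the mean speed in m/s. With until_force (N) it stops when the force on the tool has changed by that much, and returns True; else False.
- move_joints(angles): joint-space move.
- command_gripper(opening, newtons=None): finger opening in m; newtons is the grip in N (None keeps the last); returns when the fingers have stopped.
- sleep(seconds).
- inverse_kinematics(position, orientation): joint angles nearest the present ones, or None.
- sense(): the state.
- camera(name): name is "side" or "top" or "wrist"; returns (picture, depth): 480x640x3 uint8, red, green, blue; 480x640 float32, m along the optical axis (not along the pixel's ray), 0 where there is no reading.
- camera_params(name): a dict with "K" (3x3 intrinsics, pixels), "position" and "rotation" of the camera in the world; the wrist camera has in their place "tool_from_camera" (4x4, takes a point from camera to tool coordinates, whose origin is the TCP and whose axes are the flange's). Camera axes: x right, y down, z forward; pixel columns grow to the right and rows downward; lengths in m; the calibration is good to about 2 mm. A picture is of the moment at which its call begins: read the wrist's pose just before it. camera_params takes no time and is no camera call.
A pose or a line that the arm cannot do raises Unreachable and nothing moves.
- finish_job(): hands the job in; it is judged then, once.
The state is a dict: "time_s": time; "joint_pos": joint angles; "qd": joint speeds; "joint_efforts": joint torques, N m; "position": TCP position; "tcp_rot": TCP orientation; "wrist_force": force on the tool from outside, world axes, zero at the start; "ft_torque": the same for the moment, N m; "finger_gap": finger opening in m; "gripper_force": force on a finger pad.
Only numpy, scipy, OpenCV 4.12 (cv2) and the standard library are available. Lean on these libraries where they do the work, as an engineer would, in place of code of your own. Each camera call takes 0.05 s, during which the arm holds its last target. There are 200 camera calls.

## Working session

There is one attempt and no reset: what is moved stays moved. The work goes in short steps, each a Python script; the robot and the scene stay as the last script left them, time stands still between calls to the robot, and variables do not carry over. Pictures are saved under pics/ and viewed, at most 10 in all, crops included, and the job is handed in when it is done.

```bash
mkdir -p pics; ls; python3 - <<'E'
from rig import *
import cv2,numpy as np
for n in ("side","top"):
    p,d=camera(n); np.savez(f"{n}.npz",p=p,d=d)
    cv2.imwrite(f"pics/{n}1.png",p[:,:,::-1]); c=camera_params(n); print(n,c)
s=sense(); print(s["time_s"],s["position"],s["tcp_rot"],s["finger_gap"])
E
```

```text
pics
side {'K': array([[513.84506767,   0.        , 334.81679653],
       [  0.        , 513.84506767, 235.44138578],
       [  0.        ,   0.        ,   1.        ]]), 'position': array([1.14249365, 0.32117117, 0.92517694]), 'rotation': array([[-0.52060467,  0.68105925, -0.51490686],
       [ 0.85378875,  0.418057  , -0.31027908],
       [ 0.00394198, -0.60115443, -0.79912315]])}
top {'K': array([[507.93428007,   0.        , 328.70283191],
       [  0.        , 507.93428007, 232.8279744 ],
       [  0.        ,   0.        ,   1.        ]]), 'position': array([0.52309892, 0.02605415, 1.14354816]), 'rotation': array([[-0.01243684, -0.99568226,  0.09199006],
       [-0.99985174,  0.01347892,  0.01071557],
       [-0.01190922, -0.09184316, -0.99570227]])}
0.1 [0.25132131 0.62595364 0.25533559] [[-9.27990656e-01  3.72602941e-01 -6.24873691e-04]
 [ 3.72603463e-01  9.27989144e-01 -1.67581591e-03]
 [-4.45379348e-05 -1.78797161e-03 -9.99998401e-01]] 0.08547693419542567
```

View pics/top1.png

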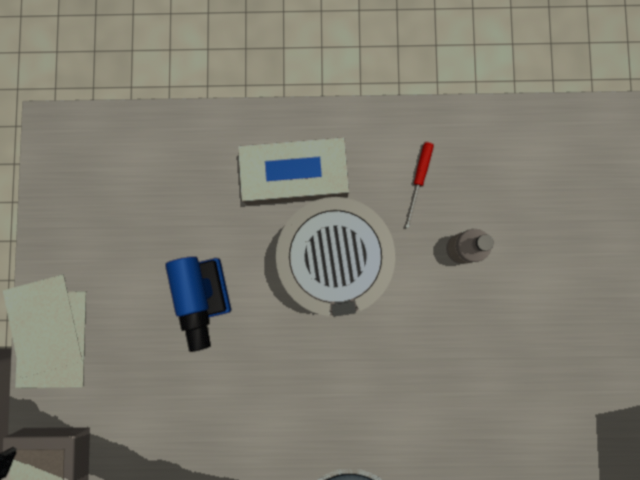

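View pics/side1.png

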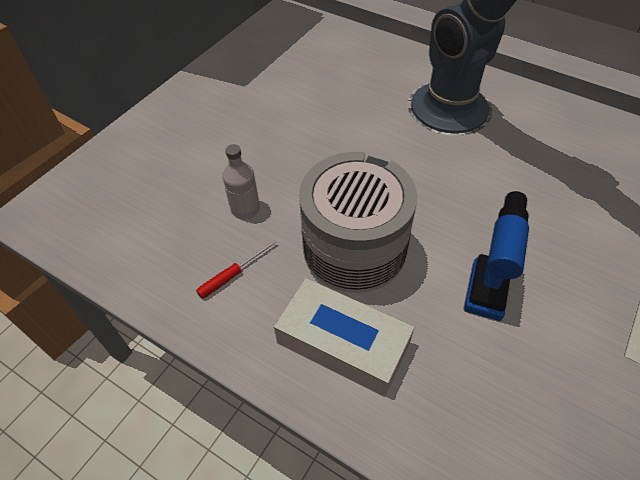

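Top view: the rim is centred near (336,257), with the dark notch at about (344,308), on the robot's side. The drill is at (195,290) and the bottle at (470,247), both clear of the notch. The side view shows the notch at (377,160). Next I'll fit the rim and notch numerically.

```bash
cat > h.py <<'E'
import numpy as np, cv2
def onplane(c,uv,z):
    uv=np.atleast_2d(uv); r=(np.linalg.inv(c["K"])@np.c_[uv,np.ones(len(uv))].T).T@c["rotation"].T
    return c["position"]+r*((z-c["position"][2])/r[:,2])[:,None]
def cloud(c,d):
    v,u=np.indices(d.shape); r=np.stack([(u-c["K"][0,2])/c["K"][0,0],(v-c["K"][1,2])/c["K"][1,1],np.ones(d.shape)],-1)
    return c["position"]+(r*d[...,None])@c["rotation"].T
E
python3 - <<'E'
from rig import *
from h import *
for n in ("top","side"):
    c=camera_params(n); f=np.load(n+".npz"); P=cloud(c,f["d"]); p=f["p"]
    m=((abs(P[...,2]-0.2)<0.006)&(np.hypot(P[...,0]-.57,P[...,1])<.16)&(f["d"]>0)).astype(np.uint8)
    cs,_=cv2.findContours(m,cv2.RETR_EXTERNAL,cv2.CHAIN_APPROX_NONE)
    k=cv2.convexHull(max(cs,key=cv2.contourArea))[:,0].astype(float)
    X=onplane(c,k,0.2)
    A=np.c_[2*X[:,:2],np.ones(len(X))]; s=np.linalg.lstsq(A,(X[:,:2]**2).sum(1),rcond=None)[0]
    ctr=s[:2]; print(n,"centre",ctr,"R",np.sqrt(s[2]+ctr@ctr),"zmed",np.median(P[m>0][:,2]))
    # notch: darkness around ring, plane 0.191
    for z in (0.2,):
        g=cv2.cvtColor(p,cv2.COLOR_RGB2GRAY)
        th=np.deg2rad(np.arange(-100,101,4)); out=[]
        for t in th:
            q=np.array([[ctr[0]-.099*np.cos(t),ctr[1]-.099*np.sin(t),z]])
            w=(q-c["position"])@c["rotation"]; uv=(c["K"]@(w/w[:,2:]).T)[:2].T[0]
            u,v=np.round(uv).astype(int); out.append((int(g[v,u]),round(float(P[v,u,2]),3)))
        print([(int(np.rad2deg(t).round()),)+o for t,o in zip(th,out)])
E
```

```text
top centre [0.5679805 0.0252729] R 0.11067012417640149 zmed 0.19965322707808392
[(-100, 135, 0.205), (-96, 134, 0.2), (-92, 135, 0.198), (-88, 135, 0.202), (-84, 134, 0.201), (-80, 135, 0.199), (-76, 135, 1.144), (-72, 136, 0.2), (-68, 136, 0.201), (-64, 136, 0.204), (-60, 136, 0.2), (-56, 136, 0.2), (-52, 137, 0.204), (-48, 136, 0.202), (-44, 137, 0.203), (-40, 137, 0.197), (-36, 137, 0.199), (-32, 138, 0.2), (-28, 138, 0.204), (-24, 138, 0.201), (-20, 138, 0.201), (-16, 139, 0.2), (-12, 139, 0.202), (-8, 136, 0.201), (-4, 68, 0.189), (0, 65, 0.193), (4, 65, 0.189), (8, 66, 0.194), (12, 66, 0.189), (16, 65, 0.193), (20, 69, 0.19), (24, 135, 0.201), (28, 143, 0.2), (32, 143, 0.202), (36, 144, 0.201), (40, 144, 0.202), (44, 145, 0.201), (48, 145, 0.202), (52, 145, 0.2), (56, 146, 0.2), (60, 146, 0.202), (64, 146, 0.201), (68, 146, 0.202), (72, 146, 0.201), (76, 146, 0.199), (80, 146, 0.199), (84, 146, 0.199), (88, 146, 0.202), (92, 147, 0.202), (96, 146, 0.202), (100, 145, 0.203)]
side centre [0.5697339 0.0244633] R 0.11250263640209528 zmed 0.2002648149614496
[(-100, 123, 0.201), (-96
[... 193 characters left out ...]
0.199), (-52, 122, 0.2), (-48, 122, 0.202), (-44, 122, 0.202), (-40, 123, 0.204), (-36, 122, 0.201), (-32, 122, 0.199), (-28, 123, 0.201), (-24, 122, 0.202), (-20, 121, 0.202), (-16, 122, 0.2), (-12, 121, 0.201), (-8, 127, 0.201), (-4, 66, 0.191), (0, 66, 0.192), (4, 69, 0.192), (8, 66, 0.193), (12, 67, 0.192), (16, 66, 0.195), (20, 147, 0.001), (24, 125, 0.202), (28, 123, 0.2), (32, 123, 0.202), (36, 122, 0.202), (40, 123, 0.203), (44, 123, 0.202), (48, 122, 0.202), (52, 123, 0.203), (56, 122, 0.2), (60, 121, 0.199), (64, 123, 0.202), (68, 123, 0.201), (72, 124, 0.202), (76, 123, 0.199), (80, 122, 0.2), (84, 123, 0.202), (88, 122, 0.203), (92, 123, 0.198), (96, 123, 0.2), (100, 123, 0.202)]
```

```bash
cat >> h.py <<'E'
C=np.array([.5688,.0249])
def pose(deg,r,z):
    t=np.deg2rad(deg); c,s=np.cos(t),np.sin(t)
    return np.array([C[0]-r*c,C[1]-r*s,z]), np.array([[-c,-s,0],[-s,c,0],[0,0,-1.]])
E
python3 - <<'E'
from rig import *
from h import *
command_gripper(0.0,20)
s=sense(); p=s["position"].copy(); p[2]=.40; move_l(p)
movep(*pose(-22,.103,.40)); move_l(pose(-22,.103,.25)[0])
s=sense(); print(s["time_s"],s["position"],s["finger_gap"],s["wrist_force"])
hit=move_l(pose(-22,.103,.21)[0],feed=.012,until_force=1.5)
s=sense(); print(hit,s["time_s"],s["position"],s["wrist_force"])
sleep(.5); s=sense(); print(s["position"],s["wrist_force"])
p,d=camera("side"); cv2.imwrite("pics/side2.png",p[100:340,200:520,::-1].repeat(2,0).repeat(2,1))
E
```

```text
5.2917 [0.47388406 0.06359705 0.25075676] -0.00026033742848071393 [-0.32054258  0.31668587  0.02704376]
True 7.275 [0.47330963 0.06349639 0.22509015] [ 0.48733836 -1.12695143  3.24587666]
[0.47332024 0.06351647 0.22508777] [-1.8515097   0.07944384  6.10686053]
```

View pics/side2.png

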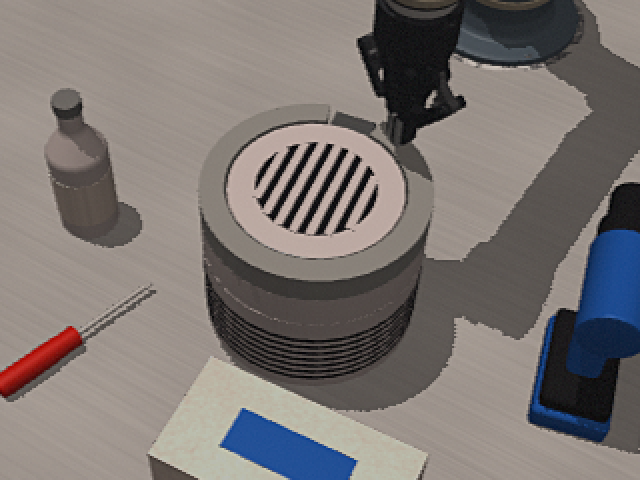

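The enlarged crop shows the closed fingertips resting on the rim at about (398,135), with the notch just left of them at (355,122). Contact came at TCP z = 0.225, which confirms the rim height. Next I'll step over to the notch, feel for the key and press it.

```bash
python3 - <<'E'
from rig import *
from h import *
def st(l,h=None):
    s=sense(); print(l,h,round(s["time_s"],2),s["position"].round(4),s["wrist_force"].round(2)); return s
p=sense()["position"].copy(); p[2]=.235; move_l(p,feed=.04)
move_l(*pose(8,.105,.235),feed=.05); sleep(.3); st("over")
h=move_l(pose(8,.105,.207)[0],feed=.01,until_force=1.5); s=st("key",h)
if s["position"][2]<.220:
    z=s["position"][2]
    h=move_l(pose(8,.105,.2075)[0],feed=.006,until_force=14); st("press",h)
    sleep(.4); st("held")
    p,d=camera("side"); cv2.imwrite("pics/side3.png",p[100:340,200:520,::-1].repeat(2,0).repeat(2,1))
    P=cloud(camera_params("side"),d); m=np.hypot(P[...,0]-C[0]+.06,P[...,1]-C[1])<.02
    print("cover z",np.percentile(P[m][:,2],[10,50,90]))
E
```

```text
over None 9.77 [0.4648 0.0104 0.235 ] [0.38 0.64 0.38]
key True 11.54 [0.4648 0.0103 0.2158] [-0.09  0.28  4.18]
press False 13.0 [0.4645 0.0103 0.208 ] [-2.83  0.03  9.33]
held None 13.4 [0.4645 0.0103 0.208 ] [-2.93 -1.58  9.5 ]
cover z [0.24460869 0.4173691  0.50827991]
```

View pics/side3.png

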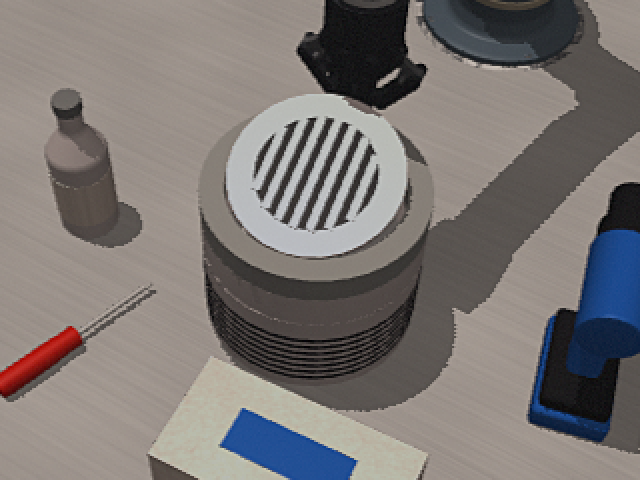

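The crop shows the cover raised, with its near edge at about (315,95), just in front of the fingers. I'll withdraw outward and up, then check.

```bash
python3 - <<'E'
from rig import *
from h import *
sleep(1.0)
move_l(pose(8,.115,.222)[0],feed=.03); move_l(pose(8,.135,.25)[0],feed=.06); move_l(pose(8,.135,.40)[0],feed=.12)
sleep(1.0)
s=sense(); print(s["time_s"],s["position"],s["wrist_force"])
p,d=camera("side"); cv2.imwrite("pics/side4.png",p[100:340,200:520,::-1].repeat(2,0).repeat(2,1))
c=camera_params("side"); P=cloud(c,d)
m=(abs(P[...,2]-.2)<.004)&(np.hypot(P[...,0]-C[0],P[...,1]-C[1])<.125)
q=(np.hypot(P[...,0]-C[0],P[...,1]-C[1])<.1)&(P[...,2]<.28); n=np.array([C[0]-.07*.99,C[1]-.07*.139])
w=np.hypot(P[...,0]-n[0],P[...,1]-n[1])<.012; print("cover z near notch",np.percentile(P[w&q][:,2],[10,50,90]))
E
```

```text
18.3083 [0.43509928 0.00608714 0.39999874] [0.166229   0.21305047 0.41198403]
cover z near notch [0.24177645 0.2447519  0.24718199]
```

View pics/side4.png

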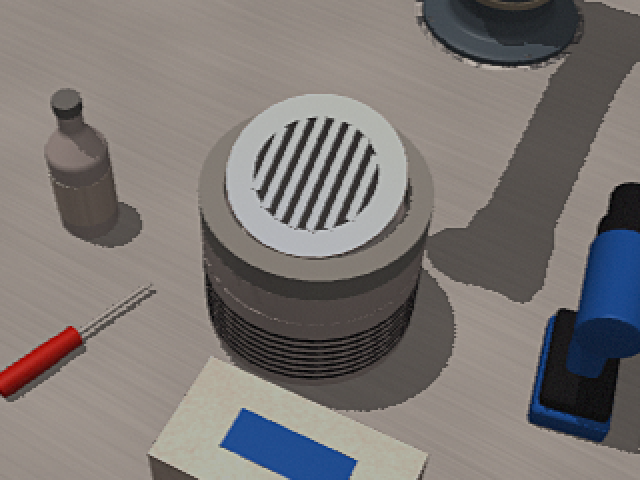

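The crop shows the cover fully up, with its near edge at about (315,95). The drum hasn't moved and the hand is clear. The measured cover height matches 0.30 rad, so I'm handing in.

```bash
python3 -c "
from rig import *
print(finish_job())"
```

```text
the job is handed in; nothing more can be done
None
```

The job is handed in: I located the notch from the camera images and confirmed it by touch, pressed the key until the cover sprang up to about 0.30 rad, and took the hand clear, with the steriliser and bystanders showing no visible movement; the result of the judging was not reported.

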